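# Close and lock the cassette clamp through its L-shaped gate

## Task

Close the clamp on the white cassette and lock it: with the fingertips, push the upright black knob along the long leg of its L-shaped slot to the corner, which carries the cassette against the stop, then push the knob sideways round the corner, fully to the end of the short leg. Only push the knob, gently - do not grip it or pull it up - leave the cassette lying in its bed, and do not shift the bottles and other things standing round the clamp.

Things in the scene. Friction and masses are not known exactly. Their poses are not given: they have to be found in the camera images.
- cassette_clamp: The clamp: grey base plate 190 x 110 x 8 mm, fixed to the desk. Origin: centre of its underside, on the desk. x: along it, from the gate plate (near end) to the stop (far end); y to the left seen along +x; z up. The steel gate plate covers x -85 to -1, y -55 to +55 mm; its top is 21 mm above the desk (screw heads 2 mm higher at x -77 and -9, y +-48 mm).
- stop_face (a point): Top middle of the stop's inner face (clamp x = +82 mm, 22 mm above the desk). The steel jaw, 44 mm wide, top 20.5 mm above the desk, comes out of the gate plate towards it, with the cassette between them.
- knob_centre (a point): Centre of the upright black knob, half-way up its grip, 42 mm above the desk. The grip is a round cylinder of 18 mm diameter from 23.5 to 60.5 mm above the desk (so it starts 2.5 mm above the gate plate). Below it an 11 mm pin goes down into the slot, with 2 mm play each side, and drives the jaw.
- corner (a point): Corner of the L-shaped slot, which is 15 mm wide: the long leg comes from clamp x -60 mm along +x at y = -12 mm, the short leg goes from here to clamp +y at x = -15 mm. The point is the centre of the corner at the top of the gate plate (21 mm above the desk): the knob's axis passes here when the jaw is fully closed and the knob not yet moved sideways.
- slot_end (a point): Where the knob's axis stands at the end of the short leg (at the top of the gate plate, 21 mm above the desk): 30 mm to the clamp's +y side of the corner.
- jaw (a joint): How far the jaw and knob have moved along the long leg, m: 0 = open, 0.045 = closed, knob at the corner (end stop). Slides with about 2 N friction and stays where it is left, no spring. While the knob is in the short leg the jaw cannot go back below about 0.043.
- knob_cross (a joint): How far the knob has moved sideways into the short leg (towards the clamp's +y), m: 0 = in line with the long leg, 0.030 = end of the short leg, locked. About 1.5 N friction, stays where it is left. It is blocked by the edge of the slot until the jaw joint is at least about 0.043.
- knob_lift (a joint): How far the knob is pulled up, m: 0 = down (where a spring of about 2.4 N keeps it), 0.02 = fully up. It must stay down.
- cassette: White plastic tissue cassette, 28 mm (x, along the clamp) x 40 mm (y) x 7 mm high, loose, lying flat on the base plate between two side guides, in front of the jaw. Origin: centre of its underside, 8 mm above the desk. The jaw pushes it along; with the jaw closed it lies between jaw and stop with 1.5 mm play.
- stain_bottle_1: Bystander: brown glass bottle, 30 mm dia, 74 mm tall, black cap, loose. Origin: centre of its underside.
- stain_bottle_2: Bystander: brown glass bottle, 30 mm dia, 74 mm tall, black cap, loose. Origin: centre of its underside.
- marker_3: Bystander: marker pen lying down, 132 mm long, 12 mm thick, loose. Origin: centre of its underside.
- tweezers_2: Bystander: steel tweezers lying down, 136 mm long, 11 mm high, loose. Origin: centre of its underside.
- timer: Bystander: white kitchen-type timer lying flat, 64 x 64 x 19 mm, loose. Origin: centre of its underside.
- petri_3: Bystander: round petri dish, 64 mm dia, 11 mm high, loose. Origin: centre of its underside.

How it is judged:
On the way:
1. the knob has been pushed along the long leg to the corner, not yet sideways (value of joint jaw above 0.041 m and value of joint knob_cross below 0.008 m), for 0.05 s.
At the end, for the whole second after the job is handed in: The jaw is closed (within 4 mm of its stop), the knob is at the end of the short leg (within 4 mm) and down, and the cassette lies flat and at rest in its bed between jaw and stop (value of joint jaw above 0.041 m and value of joint knob_cross above 0.026 m and value of joint knob_lift below 0.003 m and x of cassette in the frame of cassette_clamp between 0.064 and 0.0705 m and z of cassette in the frame of cassette_clamp below 0.0105 m and linear speed of cassette below 0.01 m/s and angle between cassette's own z axis and vertical below 0.1 rad); the robot touches nothing.
It fails at once if the knob is pulled up by more than 6 mm (value of joint knob_lift above 0.006 m).
It fails at once if the knob is gripped, or pushed with more than 35 N (contact force between the fingers and knob_lift above 35 N).
It fails at once if the cassette is lifted or tipped out of its bed (z of cassette in the frame of cassette_clamp above 0.014 m or angle between cassette's own z axis and vertical above 0.3 rad).
It fails at once if a bystander is moved by more than 20 mm (distance of any of stain_bottle_1, stain_bottle_2, marker_3, tweezers_2, timer, petri_3 from where it was at the start of the episode above 0.02 m).
It also fails if it takes over 38 s, if anything falls off the work surface, if the arm or the gripper's body presses on something with over 40 N, if the wrist force passes 120 N, or if a joint passes its speed limit or range.

## Robot

A 6-joint arm with a two-finger parallel gripper is mounted at the origin on a cart in front of the work surface, level with it; the furniture and walls round the work are solid. World frame = base frame: x ahead of the robot, y to its left, z up, the work surface at z = 0. Lengths are in m, angles in rad, forces in N, time in s.
With the tool pointing down it reaches from about 0.25 to 0.8 m from the base axis. Payload 3.9 kg.
Tool frame: the origin (TCP) lies at the very end of the fingers, on their centre line; the grasp point (between the pads) lies 19 mm behind it; x points along the fingers, z is the direction in which the jaws open and shut, and the axes are right-handed (so a half turn about x gives the same grasp; the last joint's range is limited). The gripper opens to 85 mm and grips with 20 to 120 N. Pads are 22 mm wide; open, the fingers measure 114 mm over their backs; the gripper's body (76 mm by 85 mm) begins 54 mm behind the grasp point. The pads swing forward as they close: fully open they stand 13 mm farther back than shut.
Start: joints at [-1.328, 0.26, -0.138, 1.173, 0, 1.571], TCP at [0.126, -0.51, 0.192] pointing down, gripper open.
Joint ranges: [-2.78, 2.78], [-0.83, 1.72], [-1.28, 1.37], [-1.9, 2.12], [-1.57, 1.48], [-3.14, 3.14]. Speed limits (rad/s): [2.57, 2.57, 3.14, 3.14, 3.14, 3.14].

## Interface

Orientations are given as a unit quaternion [w, x, y, z].
In Python, from bench import r, cams, order, finder gives the robot as it stands.
- The arm moves only by the shell command python3 -m crank 'ROWS'. ROWS is JSON, a list of rows, each a list of 3 entries, a list of its own where there are three numbers: the turn, a rotation vector about the tool's x, y, z in rad, then the shift along the tool's x, y, z in cm, then the opening in per cent of the stroke, from 0 (shut) to 100 (fully open). A call has 1 to 10 rows; each row is the pose to reach, as a shift and turn from the pose measured when the call began, along the tool's axes at that moment; what a row does not reach only later rows make up. A row lasts 1/10 s, in which the tool goes at most 50 mm and 8.59 degrees, less where a joint would pass 70% of its speed; a pose out of reach is approached as far as the arm can. A call with a gripper value outside its range is refused whole. The fingers move at their own pace and stop on an object; the grip force is fixed at half the most. Time passes only in rows, so rows that repeat a pose let the fingers close. It gives the time, the measured TCP pose, the force and the opening at its end, in the units of the state.
- r.state(): the state, without advancing time (a new reading comes with each control period).
- cams.get_image(name): name is "scene" or "top" or "wrist"; returns the picture (400x640x3 uint8, red, green, blue); there is no depth.
- cams.camera_model(name): a dict with "K" (3x3 intrinsics, pixels), "rvec" (rotation vector, rad) and "tvec" (3), from world to camera coordinates, as OpenCV has them. Camera axes: x right, y down, z forward; pixel columns grow to the right and rows downward; lengths in m; the calibration is good to about 2 mm. A picture is of the moment at which its call begins: read the wrist's pose just before it. camera_model takes no time and is no camera call; for the wrist camera it gives the pose at the moment of the call.
- order.hand_in(): hands the job in, once; it reports no verdict.
Trained networks look in the newest picture that a camera, given by its name, has taken for a name from the list of things; names that differ only in an ending like _2 or _b are one class to them, and where a whole thing is asked for, a point or a joint stands for the part that bears it (a point fixed in the world has none). Each returns a list of dicts, best first, with "confidence" (0 to 1); they miss things now and then, are a little off and sometimes report something else, mostly with a low value. They report only what shows in the picture. A call takes as long as a camera call.
- finder.spot_in(camera, target): "box" ([centre column, centre row, width, height] in pixels, round what is visible of it).
The state is a dict: "time": time; "joint_positions": joint angles; "qvel": joint speeds; "tau": joint torques, N m; "tcp_pos": TCP position; "tcp_rot": TCP orientation; "ft_force": force on the tool from outside, world axes, zero at the start; "ft_torque": the same for the moment, N m; "grip_width": finger opening in m.
Only numpy, scipy, OpenCV 4.12 (cv2) and the standard library are available. Lean on these libraries where they do the work, as an engineer would, in place of code of your own. Each camera call takes 0.05 s, during which the arm holds its last target. There are 200 camera calls.

## Working session

There is one attempt and no reset: what is moved stays moved. The work goes in short steps, Python scripts to look and compute and a shell command to move; the robot and the scene stay as the last step left them, time stands still between calls to the robot, and variables do not carry over. Pictures are saved under pics/ and viewed, about 8 in all and at most 12, crops included, and the job is handed in when it is done.

```bash
mkdir -p pics; ls
python3 - <<'E'
from bench import r,cams,order,finder
import cv2,numpy as np
s=r.state();print(s['time'],s['tcp_pos'],s['tcp_rot'],s['grip_width'])
for c in ['top','scene']:
    im=cams.get_image(c);cv2.imwrite(f'pics/{c}0.png',im[:,:,::-1])
    m=cams.camera_model(c);R=cv2.Rodrigues(np.array(m['rvec']))[0];print(c,np.array(m['K']).tolist(),-R.T@np.array(m['tvec']).ravel())
    for t in ['cassette_clamp','knob_centre','corner','slot_end','stop_face','cassette','stain_bottle_1']:
        print(t,[(np.round(d['box'],1).tolist(),round(d['confidence'],2)) for d in finder.spot_in(c,t)[:2]])
E
```

```text
pics
0.0 [ 0.1260505  -0.50887461  0.19115543] [ 0.55633968  0.4362006   0.55740394 -0.4353344 ] 0.08547784363213981
top [[401.2489497416093, 0.0, 318.9645056983214], [0.0, 401.2489497416093, 203.23301424245042], [0.0, 0.0, 1.0]] [ 0.44588732 -0.05004077  0.89300624]
cassette_clamp [([317.0, 197.8, 64.0, 91.7], 0.75)]
knob_centre []
corner [([316.6, 200.4, 63.8, 99.5], 0.85)]
slot_end [([316.4, 196.7, 61.2, 92.7], 0.73)]
stop_face [([317.4, 198.1, 64.2, 91.9], 0.6)]
cassette [([321.1, 178.3, 20.5, 15.2], 0.79)]
stain_bottle_1 [([365.7, 181.8, 20.0, 16.3], 0.79), ([285.4, 157.7, 13.0, 18.6], 0.72)]
scene [[407.2150537176207, 0.0, 322.63853106616875], [0.0, 407.2150537176207, 197.41675387382202], [0.0, 0.0, 1.0]] [ 0.21289428 -0.69010843  0.49887444]
cassette_clamp [([319.2, 208.4, 89.1, 45.7], 0.88)]
knob_centre [([298.9, 202.1, 7.8, 14.7], 0.7), ([308.8, 253.9, 64.2, 16.8], 0.31)]
corner [([319.4, 210.2, 88.9, 47.8], 0.6)]
slot_end [([319.6, 210.6, 90.0, 47.0], 0.71), ([310.7, 204.5, 36.6, 26.6], 0.26)]
stop_face [([317.1, 210.5, 92.7, 47.2], 0.59)]
cassette [([341.6, 199.4, 16.1, 14.6], 0.56)]
stain_bottle_1 [([365.0, 218.9, 15.4, 38.8], 0.6), ([343.0, 171.9, 16.0, 35.7], 0.55)]
```

Run:
```python
import cv2,numpy as np
a=cv2.imread('pics/top0.png')[120:280,220:420];b=cv2.imread('pics/scene0.png')[140:290,220:420]
cv2.imwrite('pics/top0c.png',cv2.resize(a,None,fx=3.7,fy=3.7,interpolation=cv2.INTER_CUBIC))
cv2.imwrite('pics/scene0c.png',cv2.resize(b,None,fx=3.7,fy=3.7,interpolation=cv2.INTER_CUBIC))
```

```text
(no output)
```

View pics/top0c.png

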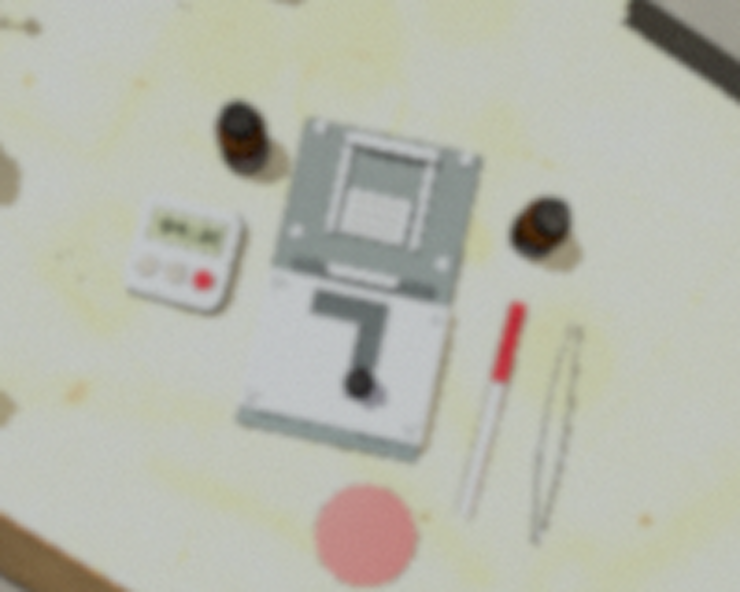

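View pics/scene0c.png

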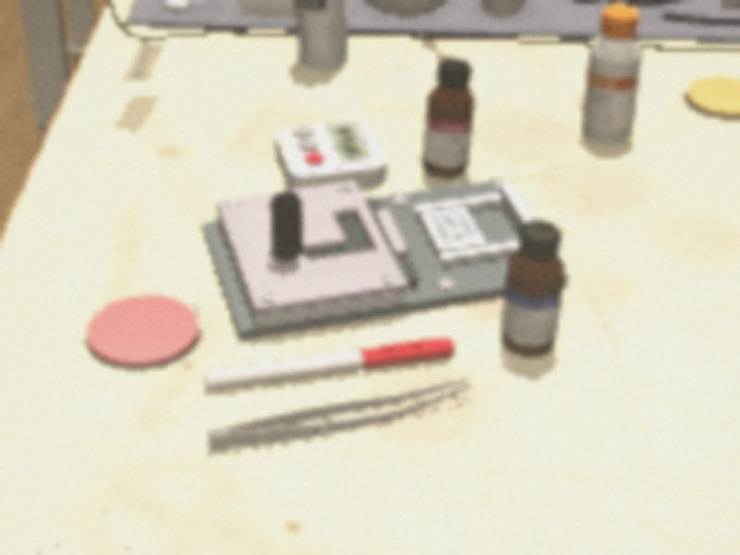

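The top crop shows the clamp with +x pointing up and slightly right. The knob is at about (358,382) at the near end of the long leg, and the short leg goes left to about (315,302). The petri dish is behind, the pen is to the right, and the bottles and timer are beside it. Next I fit the clamp pose from plate corners in both cameras.

```bash
cat > h.py <<'E'
from bench import r,cams,order,finder
import cv2,numpy as np
from scipy.optimize import least_squares
from scipy.spatial.transform import Rotation as Ro
def W(p,c): # clamp mm -> world m ; p=(x,y,yaw)
    c=np.atleast_2d(c)/1000.; k,s=np.cos(p[2]),np.sin(p[2])
    return np.c_[p[0]+k*c[:,0]-s*c[:,1],p[1]+s*c[:,0]+k*c[:,1],c[:,2]]
def pr(cam,X):
    m=cams.camera_model(cam);return cv2.projectPoints(X,np.array(m['rvec'],float),np.array(m['tvec'],float),np.array(m['K']),None)[0][:,0]
def tool():
    s=r.state();q=s['tcp_rot'];return s,Ro.from_quat([q[1],q[2],q[3],q[0]])
E
python3 - <<'E'
from h import *
T=[((95,55,8),(307,117)),((95,-55,8),(482,156)),((-85,55,21),(243,405)),((-85,-55,21),(420,445)),((-1,55,21),(275,265)),((-1,-55,21),(452,305)),((-7.5,-19.5,21),(387,305)),((-60,-12,60.5),(359,378))]
S=[((-95,55,8),(206,222)),((-95,-55,8),(240,327)),((-85,55,21),(220,200)),((-85,-55,21),(260,303)),((-1,-55,21),(408,287)),((-1,55,21),(357,183)),((-60,-12,60.5),(287,197))]
def res(p,which='ts'):
    o=[]
    if 't' in which:o.append(pr('top',W(p,[a for a,_ in T]))-(np.array([b for _,b in T])/3.7+[220,120]))
    if 's' in which:o.append(pr('scene',W(p,[a for a,_ in S]))-(np.array([b for _,b in S])/3.7+[220,140]))
    return np.vstack(o).ravel()
for w in ['t','s','ts']:
    f=least_squares(res,[.45,-.05,0],args=(w,),loss='soft_l1');print(w,f.x)
print(np.round(f.fun.reshape(-1,2),1).tolist())
p=f.x
print(W(p,[(-60,-12,42),(-15,-12,21),(-15,18,21),(-90,-12,40)]))
s,R=tool();print(R.as_matrix().round(3).tolist())
# yaw needed: tool y along +-clamp x
cx=np.array([np.cos(p[2]),np.sin(p[2]),0])
for sg in (1,-1):
    Rt=np.column_stack([[0,0,-1],sg*cx,np.cross([0,0,-1],sg*cx)]);print(sg,(R.inv()*Ro.from_matrix(Rt)).as_rotvec())
    Rt=np.column_stack([[0,0,-1],np.cross(sg*cx,[0,0,-1]),sg*cx]);print('z',sg,(R.inv()*Ro.from_matrix(Rt)).as_rotvec())
print(s['joint_positions'])
E
```

```text
t [ 0.54623209 -0.05558975 -0.20068303]
s [ 0.54873565 -0.06019308 -0.2123668 ]
ts [ 0.54783785 -0.05689528 -0.19748658]
[[0.3, -1.2], [0.9, -1.3], [-0.5, -0.8], [1.2, -0.7], [-0.7, -0.5], [0.6, -0.6], [1.7, -1.1], [0.9, 1.0], [-1.5, -0.7], [-0.5, 0.6], [-1.1, -0.5], [-1.1, 0.9], [-0.1, -1.5], [-0.8, -1.3], [-1.5, -0.7]]
[[ 0.48664961 -0.05688971  0.042     ]
 [ 0.53077494 -0.06571895  0.021     ]
 [ 0.5366611  -0.03630207  0.021     ]
 [ 0.45723273 -0.05100355  0.04      ]]
[[-0.0, 0.971, 0.24], [-0.0, 0.24, -0.971], [-1.0, -0.0, 0.0]]
1 [4.40298224e-01 4.20628006e-05 5.83422218e-06]
z 1 [-1.13049810e+00  2.68164093e-05  3.54533968e-05]
-1 [-2.70129443e+00 -8.00979592e-06  5.77479633e-05]
z -1 [ 2.01109455e+00  4.00042048e-05 -3.02585711e-05]
[-1.32801429e+00  2.59979828e-01 -1.38080954e-01  1.17269609e+00
 -1.47578196e-05  1.57076672e+00]
```

Both cameras agree to about 3 mm. I'll turn the tool so its y axis runs along clamp +x, shut the fingers, and stop above a point behind the knob.

```bash
python3 -m crank '[[[0.15,0,0],[0,4,-3.4],0],[[0.3,0,0],[0,8,-6.9],0],[[0.44,0,0],[0,12,-10.3],0],[[0.44,0,0],[0,16,-13.8],0],[[0.44,0,0],[0.5,20,-17.2],0],[[0.44,0,0],[1,24,-20.6],0],[[0.44,0,0],[1.5,28,-24.1],0],[[0.44,0,0],[2,32,-27.5],0],[[0.44,0,0],[3,36,-31],0],[[0.44,0,0],[4,40,-34.4],0]]'
```

```text
time: 1.8
tcp_pos: [0.41, -0.1101, 0.1593]
tcp_rot: [0.449, 0.547, 0.448, -0.546]
ft_force: [0.3, -0.9, 1.0]
grip_width: 0.0
```

```bash
cat >> h.py <<'E'
P=[.54783785,-.05689528,-.19748658]
def to(c,P=P):  # rows numbers to reach clamp point (mm) with TCP
    s,R=tool();d=W(P,c)[0]-s['tcp_pos'];cx=np.array([np.cos(P[2]),np.sin(P[2]),0])
    Rt=np.column_stack([[0,0,-1],cx,np.cross([0,0,-1],cx)])
    print(c,'turn',(R.inv()*Ro.from_matrix(Rt)).as_rotvec().round(3),'shift cm',(R.inv().apply(d)*100).round(2))
E
python3 - <<'E'
from h import *
to((-95,-12,150));to((-95,-12,34))
im=cams.get_image('wrist');cv2.imwrite('pics/w1.png',im[:,:,::-1])
for t in ['knob_centre','cassette','cassette_clamp']:print(t,[(np.round(d['box'],1).tolist(),round(d['confidence'],2)) for d in finder.spot_in('wrist',t)[:2]])
print(pr('wrist',W(P,[(-60,-12,60.5),(-60,-12,42),(-85,55,21),(-85,-55,21),(-1,55,21),(-1,-55,21),(-15,-12,21),(-15,18,21),(95,-55,8),(95,55,8)])).round(1).tolist())
E
```

```text
(-95, -12, 150) turn [ 0.     0.    -0.002] shift cm [ 0.93  2.97 -6.72]
(-95, -12, 34) turn [ 0.     0.    -0.002] shift cm [12.53  2.95 -6.72]
knob_centre [([241.2, 102.8, 30.8, 20.1], 0.8)]
cassette []
cassette_clamp [([229.9, 69.6, 124.2, 137.6], 0.65)]
[[236.2, 102.4], [241.1, 101.0], [179.5, 126.0], [291.8, 126.3], [166.5, 30.9], [289.5, 31.3], [242.6, 48.2], [209.5, 48.1], [287.8, -94.0], [155.9, -94.5]]
```

View pics/w1.png

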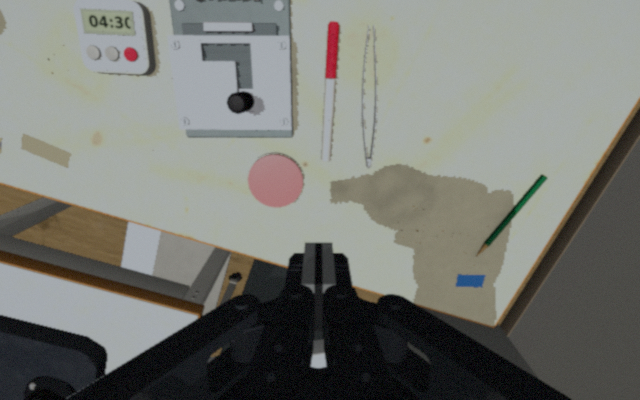

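The wrist view shows the knob at (240,102), matching the prediction of (236–241,102). The gate plate's near edge looks 4–6 px off, so I'll refine from closer.

```bash
python3 -m crank '[[[0,0,0],[1,1.5,-3.5],0],[[0,0,0],[2.5,2.9,-6.7],0],[[0,0,0],[4,2.9,-6.7],0],[[0,0,0],[4,2.9,-6.7],0]]'
python3 - <<'E'
from h import *
to((-95,-12,34))
im=cams.get_image('wrist');cv2.imwrite('pics/w2.png',cv2.resize(im[0:260,120:520],None,fx=2,fy=2,interpolation=cv2.INTER_CUBIC)[:,:,::-1])
for t in ['knob_centre','cassette']:print(t,[(np.round(d['box'],1).tolist(),round(d['confidence'],2)) for d in finder.spot_in('wrist',t)[:2]])
print(((pr('wrist',W(P,[(-60,-12,60.5),(-85,55,21),(-85,-55,21),(-1,55,21),(-1,-55,21),(-7.5,-19.5,21),(-95,55,8),(-95,-55,8)]))-[120,0])*2).round().tolist())
E
```

```text
time: 2.4
tcp_pos: [0.4447, -0.0712, 0.1173]
tcp_rot: [0.451, 0.544, 0.461, -0.537]
ft_force: [-0.3, -0.2, -0.0]
grip_width: -0.0001
(-95, -12, 34) turn [ 0.027 -0.016  0.005] shift cm [ 8.36  0.43 -2.08]
knob_centre [([291.8, 137.3, 27.4, 26.2], 0.73)]
cassette [([278.8, 14.8, 52.8, 27.8], 0.83), ([289.6, 135.8, 25.7, 29.8], 0.69)]
[[341.0, 291.0], [201.0, 325.0], [446.0, 332.0], [185.0, 123.0], [457.0, 130.0], [369.0, 145.0], [211.0, 339.0], [443.0, 346.0]]
```

View pics/w2.png

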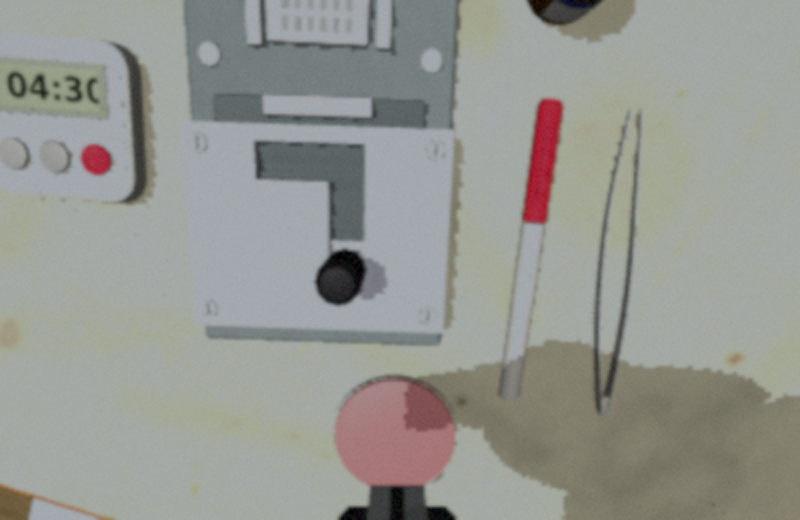

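The closer view agrees with the fitted pose to about 1–3 mm. The knob is at crop (340,278), and there is clear space between it and the petri dish. Next I go down behind the knob.

```bash
python3 -m crank '[[[0.027,-0.016,0],[0,0.2,-1],0],[[0.027,-0.016,0],[0,0.4,-2.1],0],[[0.027,-0.016,0],[0,0.4,-2.1],0],[[0.027,-0.016,0],[0,0.4,-2.1],0]]'; python3 -c "
from h import *
to((-95,-12,34))"
```

```text
time: 2.95
tcp_pos: [0.4507, -0.0712, 0.12]
tcp_rot: [0.451, 0.545, 0.46, -0.536]
ft_force: [-0.2, 0.4, -0.2]
grip_width: 0.0004
(-95, -12, 34) turn [ 0.027 -0.018  0.001] shift cm [ 8.64 -0.19 -1.96]
```

The sideways shift and turn weren't followed, so I check the joints.

```bash
python3 -c "
from h import *
s=r.state();print(np.round(s['joint_positions'],3),np.round(s['qvel'],3),np.round(s['tau'],1))
print(tool()[1].as_matrix().round(3))"
```

```text
[-0.171  0.19  -0.429  0.952  0.018  3.141] [ 0.     0.001 -0.006 -0.001 -0.001  0.001] [ -0.1 -34.6  23.5  -0.    0.1  -0. ]
[[ 0.002  0.986 -0.169]
 [ 0.018 -0.169 -0.985]
 [-1.    -0.001 -0.018]]
```

Joint 6 is at its limit. I'll turn back by a quarter turn, so tool z points along clamp +x and tool y along clamp +y.

```bash
sed -i 's/Rt=np.column_stack.*/Rt=np.column_stack([[0,0,-1],np.cross(cx,[0,0,-1]),cx])/' h.py
python3 -m crank '[[[-0.15,0,0],[0,0,0],0],[[-0.3,0,0],[0,0,0],0],[[-0.45,0,0],[0,0,-0.5],0],[[-0.6,0,0],[0,0,-1],0],[[-0.75,0,0],[0,0,-1.5],0],[[-0.9,0,0],[0,0,-2],0],[[-1.05,0,0],[0,0,-2],0],[[-1.2,0,0],[0,0,-2],0],[[-1.35,0,0],[0,0,-2],0],[[-1.5,0,0],[0,0,-2],0]]'; python3 -c "
from h import *
to((-95,-12,34))
print(np.round(r.state()['joint_positions'],3))"
```

```text
time: 3.95
tcp_pos: [0.454, -0.0513, 0.1204]
tcp_rot: [0.702, 0.089, 0.702, -0.076]
ft_force: [0.2, 0.7, 0.1]
grip_width: 0.0002
(-95, -12, 34) turn [-0.037 -0.002 -0.018] shift cm [ 8.64 -0.07 -0.18]
[-0.127  0.19  -0.428  0.953  0.018  1.678]
```

```bash
python3 -m crank '[[[-0.037,0,-0.018],[0,-0.1,-0.3],0],[[-0.037,0,-0.018],[2,-0.1,-0.4],0],[[-0.037,0,-0.018],[4.5,-0.1,-0.4],0],[[-0.037,0,-0.018],[6.5,-0.1,-0.4],0],[[-0.037,0,-0.018],[8,-0.1,-0.4],0],[[-0.037,0,-0.018],[8.6,-0.1,-0.4],0],[[-0.037,0,-0.018],[8.6,-0.1,-0.4],0],[[-0.037,0,-0.018],[8.6,-0.1,-0.4],0]]'
python3 - <<'E'
from h import *
to((-84,-12,34));to((-38,-12,34))
a=cams.get_image('scene');b=cams.get_image('wrist')
a=cv2.resize(a[120:290,220:420],(588,500),interpolation=cv2.INTER_CUBIC)
cv2.imwrite('pics/s3.png',a[:,:,::-1])
E
```

```text
time: 4.75
tcp_pos: [0.4506, -0.0498, 0.0349]
tcp_rot: [0.703, 0.07, 0.704, -0.069]
ft_force: [0.2, -0.3, -0.5]
grip_width: 0.0001
(-84, -12, 34) turn [ 0.    -0.001 -0.   ] shift cm [0.09 0.01 1.27]
(-38, -12, 34) turn [ 0.    -0.001 -0.   ] shift cm [0.09 0.01 5.87]
```

View pics/s3.png

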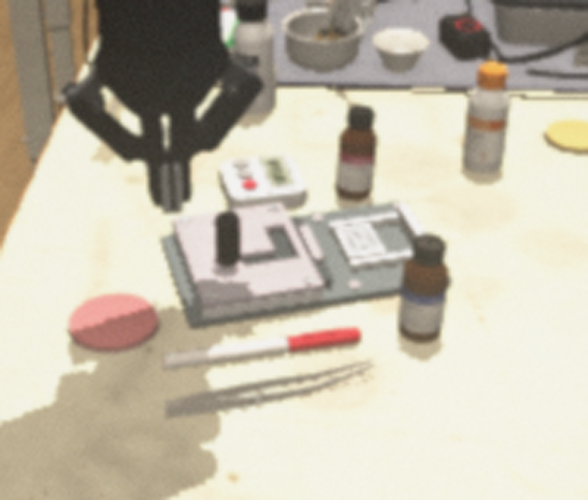

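The fingers look farther to the left and back than expected, so I compare with the projected TCP.

Run:
```python
from h import *
s,R=tool();t=np.array(s['tcp_pos'])
print(t,((pr('scene',np.array([t,t+[0,0,.04],W(P,(-60,-12,42))[0],W(P,(-97,-12,34))[0]]))-[220,120])*2.94).round(),((pr('scene',np.array([t]))).round()))
im=cams.get_image('scene');cv2.imwrite('pics/s4.png',cv2.resize(im[60:290,200:430],(690,690)[:2],interpolation=cv2.INTER_CUBIC)[:590,:,::-1])
im=cams.get_image('top');cv2.imwrite('pics/t4.png',cv2.resize(im[120:280,220:420],None,fx=3.7,fy=3.7,interpolation=cv2.INTER_CUBIC)[:,:,::-1])
print(((pr('top',np.array([t,W(P,(-60,-12,42))[0]]))-[220,120])*3.7).round())
```

```text
[ 0.45107742 -0.04991199  0.03526474] [[173. 252.]
 [170. 203.]
 [224. 236.]
 [172. 254.]] [[279. 206.]]
[[349. 445.]
 [362. 383.]]
```

View pics/t4.png

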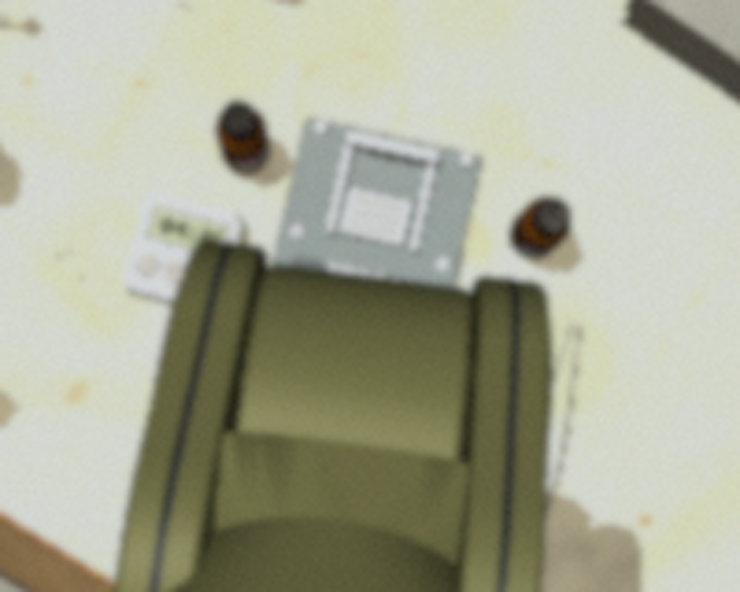

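The top view is blocked by the arm. I look at the fresh scene picture.

View pics/s4.png

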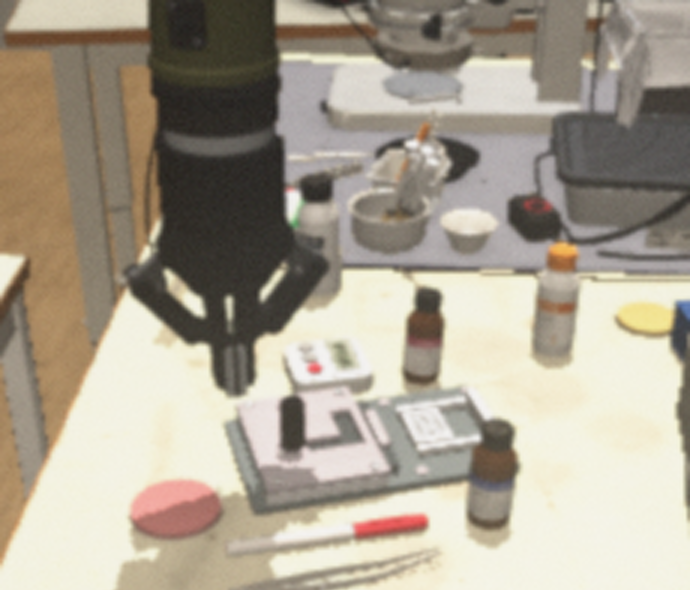

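Run:
```python
from h import *
s,R=tool();t=np.array(s['tcp_pos']);print(s['time'],t,s['joint_positions'])
x=R.apply([1,0,0])
for d in (0,-.019,-.04,-.06):print(d,pr('wrist',np.array([t+d*x])).round(1).tolist(),pr('scene',np.array([t+d*x])).round(1).tolist())
m=cams.camera_model('wrist');Rc=cv2.Rodrigues(np.array(m['rvec']))[0];print('cam in tool',R.inv().apply(-Rc.T@np.array(m['tvec']).ravel()-t).round(3))
cv2.imwrite('pics/w4.png',cams.get_image('wrist')[:,:,::-1])
print([(np.round(d['box'],1).tolist(),round(d['confidence'],2)) for d in finder.spot_in('wrist','knob_centre')[:2]],pr('wrist',W(P,[(-60,-12,60.5),(-60,-12,42)])).round(1).tolist())
```

```text
4.95 [ 0.45088385 -0.04987592  0.03513891] [-1.10504635e-01  2.72340150e-01 -5.73888566e-01  7.24599818e-01
  4.21771126e-04  1.65763084e+00]
0 [[319.9, 223.5]] [[278.8, 205.8]]
-0.019 [[320.1, 237.6]] [[278.3, 197.9]]
-0.04 [[320.2, 256.8]] [[277.8, 189.0]]
-0.06 [[320.5, 280.1]] [[277.3, 180.2]]
cam in tool [-0.183  0.083 -0.001]
[([384.2, 225.9, 44.5, 47.7], 0.83), ([483.4, 37.3, 125.1, 72.5], 0.51)] [[387.7, 242.8], [381.5, 228.2]]
```

View pics/w4.png

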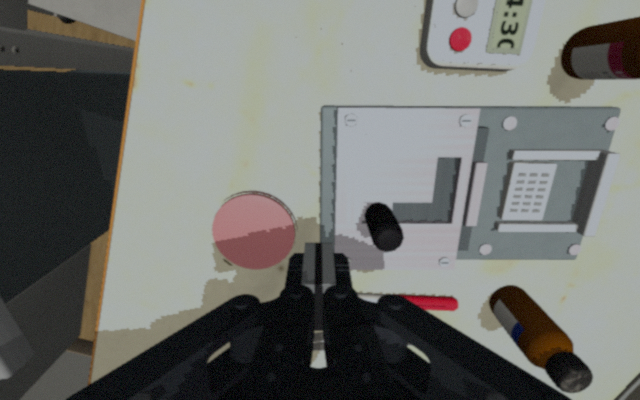

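Both cameras put the visible fingertip about 36 mm above the reported TCP. A gentle probe towards the knob will show whether it is really there: if the tip is at 71 mm it passes over the 60.5 mm knob without touching.

```bash
python3 -m crank '[[[0,0,0],[0,0,0.4],0],[[0,0,0],[0,0,0.8],0],[[0,0,0],[0,0,1.1],0],[[0,0,0],[0,0,1.4],0],[[0,0,0],[0,0,1.7],0],[[0,0,0],[0,0,2.0],0],[[0,0,0],[0,0,2.0],0]]'
python3 - <<'E'
from h import *
to((-38,-12,34))
for c in ('wrist','scene'):
    im=cams.get_image(c);cv2.imwrite(f'pics/{c}5.png',im[:,:,::-1])
    print([(np.round(d['box'],1).tolist(),round(d['confidence'],2)) for d in finder.spot_in(c,'knob_centre')[:2]],[pr(c,W(P,[(x,-12,60.5),(x,-12,42)])).round(1).tolist() for x in (-60,-50)])
E
```

```text
time: 5.75
tcp_pos: [0.4708, -0.0539, 0.0349]
tcp_rot: [0.704, 0.07, 0.704, -0.07]
ft_force: [0.1, 0.0, 1.0]
grip_width: 0.0005
(-38, -12, 34) turn [ 0. -0. -0.] shift cm [0.09 0.02 3.81]
[([349.2, 226.6, 37.2, 49.3], 0.94)] [[[351.0, 242.9], [348.1, 228.2]], [[369.5, 242.9], [364.9, 228.2]]]
[([297.6, 201.3, 9.5, 19.6], 0.68), ([261.0, 232.6, 27.4, 16.6], 0.32)] [[[296.1, 192.6], [296.3, 200.3]], [[301.0, 191.9], [301.1, 199.6]]]
```

There is no contact and the knob hasn't moved, so the real tips sit about 36 mm above the reported TCP. I'll back off and go down carefully, checking with the cameras.

```bash
python3 -m crank '[[[0,0,0],[0,0,-0.8],0],[[0,0,0],[0,0,-1.6],0],[[0,0,0],[0,0,-2.3],0],[[0,0,0],[0.8,0,-2.3],0],[[0,0,0],[1.6,0,-2.3],0],[[0,0,0],[2.2,0,-2.3],0],[[0,0,0],[2.8,0,-2.3],0],[[0,0,0],[2.8,0,-2.3],0]]'
python3 - <<'E'
from h import *
to((-38,-12,0))
s,R=tool();t=np.array(s['tcp_pos'])
a=cams.get_image('scene');b=cams.get_image('wrist')
a=cv2.resize(a[150:260,230:340],(400,400),interpolation=cv2.INTER_CUBIC);b=cv2.resize(b[150:310,240:400],(400,400),interpolation=cv2.INTER_CUBIC)
cv2.imwrite('pics/c6.png',np.hstack([a,b])[:,:,::-1])
k=400/110
for d in (0,-.03,-.036,-.042):
  print(d,((pr('scene',np.array([t-[0,0,d]]))-[230,150])*k).round().tolist(), [((pr('wrist',np.array([t-[0,0,d]+R.apply([0,y,0])]))-[240,150])*2.5).round().tolist() for y in (0,.011)])
E
```

```text
time: 6.75
tcp_pos: [0.4466, -0.0492, 0.0058]
tcp_rot: [0.703, 0.07, 0.705, -0.07]
ft_force: [-0.0, -1.0, -0.4]
grip_width: 0.0001
(-38, -12, 0) turn [ 0.    -0.003 -0.   ] shift cm [0.56 0.03 6.28]
0 [[173.0, 247.0]] [[[197.0, 183.0]], [[197.0, 141.0]]]
-0.03 [[170.0, 203.0]] [[[197.0, 241.0]], [[197.0, 194.0]]]
-0.036 [[169.0, 194.0]] [[[197.0, 255.0]], [[197.0, 207.0]]]
-0.042 [[169.0, 185.0]] [[[197.0, 270.0]], [[197.0, 221.0]]]
```

View pics/c6.png

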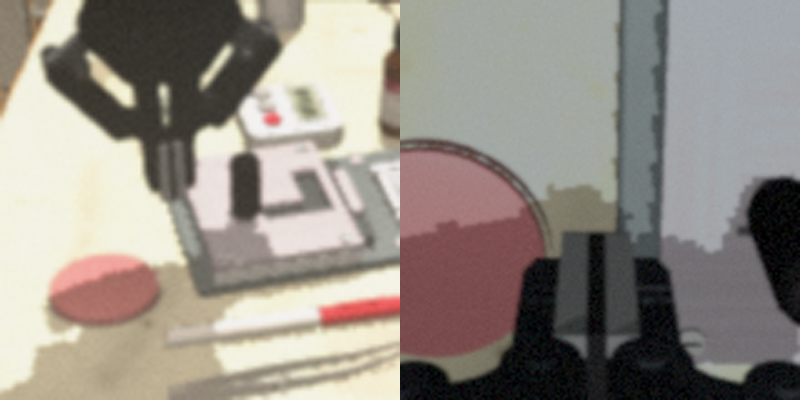

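The real tip is now about 42 mm above the desk, level with the middle of the knob. I lower it another 7 mm and push.

```bash
python3 -m crank '[[[0,0,0],[0.4,0,0.2],0],[[0,0,0],[0.7,0,0.5],0],[[0,0,0],[0.7,0,0.9],0],[[0,0,0],[0.7,0,1.2],0],[[0,0,0],[0.7,0,1.5],0],[[0,0,0],[0.7,0,1.8],0],[[0,0,0],[0.7,0,2.1],0],[[0,0,0],[0.7,0,2.4],0],[[0,0,0],[0.7,0,2.6],0]]'
python3 - <<'E'
from h import *
to((-38,-12,0))
for c in ('wrist','scene'):
    im=cams.get_image(c);cv2.imwrite(f'pics/{c}7.png',im[:,:,::-1])
    print([(np.round(d['box'],1).tolist(),round(d['confidence'],2)) for d in finder.spot_in(c,'knob_centre')[:1]],[pr(c,W(P,[(x,-12,42)])).round(1).tolist() for x in (-60,-50,-40)])
E
```

```text
time: 7.75
tcp_pos: [0.4723, -0.0543, -0.0006]
tcp_rot: [0.703, 0.07, 0.705, -0.069]
ft_force: [-2.2, -0.3, 1.4]
grip_width: -0.0001
(-38, -12, 0) turn [ 0.    -0.003 -0.   ] shift cm [-0.07  0.02  3.65]
[([366.2, 259.0, 45.0, 64.0], 0.95)] [[[348.6, 259.1]], [[368.9, 259.1]], [[389.2, 259.1]]]
[([300.1, 202.2, 11.3, 20.7], 0.47)] [[[296.3, 200.3]], [[301.1, 199.6]], [[305.9, 198.8]]]
```

Contact is made at 2 N, and the knob is at x≈-51 with the TCP at -74.5, as expected. I continue towards the corner.

```bash
python3 -m crank '[[[0,0,0],[0,0,0.4],0],[[0,0,0],[0,0,0.8],0],[[0,0,0],[0,0,1.2],0],[[0,0,0],[0,0,1.6],0],[[0,0,0],[0,0,2.0],0],[[0,0,0],[0,0,2.4],0],[[0,0,0],[0,0,2.7],0],[[0,0,0],[0,0,3.0],0],[[0,0,0],[0,0,3.2],0],[[0,0,0],[0,0,3.3],0]]'
python3 - <<'E'
from h import *
to((-38,-12,0))
for c in ('wrist','scene'):
    im=cams.get_image(c);cv2.imwrite(f'pics/{c}8.png',im[:,:,::-1])
    print([(np.round(d['box'],1).tolist(),round(d['confidence'],2)) for d in finder.spot_in(c,'knob_centre')[:1]],[pr(c,W(P,[(x,-12,42)])).round(1).tolist() for x in (-25,-20,-15)])
E
```

```text
time: 8.95
tcp_pos: [0.5055, -0.0609, -0.0006]
tcp_rot: [0.703, 0.07, 0.704, -0.07]
ft_force: [-2.2, -0.4, 1.5]
grip_width: 0.0002
(-38, -12, 0) turn [ 0.    -0.001 -0.   ] shift cm [-0.06  0.03  0.27]
[([366.8, 258.4, 50.7, 68.2], 0.73)] [[[352.0, 259.0]], [[362.2, 259.0]], [[372.3, 259.0]]]
[([316.9, 200.0, 6.3, 21.4], 0.57)] [[[313.0, 197.8]], [[315.4, 197.4]], [[317.7, 197.1]]]
```

```bash
python3 -m crank '[[[0,0,0],[0,0,0.1],0],[[0,0,0],[0,0,0.2],0],[[0,0,0],[0,0,0.3],0],[[0,0,0],[0,0,0.3],0]]'
```

```text
time: 9.55
tcp_pos: [0.5085, -0.0616, -0.0006]
tcp_rot: [0.703, 0.07, 0.704, -0.07]
ft_force: [-2.5, -0.1, 0.5]
grip_width: -0.0002
```

```bash
python3 -m crank '[[[0,0,0],[0,0,0.1],0],[[0,0,0],[0,0,0.2],0],[[0,0,0],[0,0,0.2],0]]'
```

```text
time: 9.85
tcp_pos: [0.5088, -0.0617, -0.0007]
tcp_rot: [0.702, 0.07, 0.705, -0.07]
ft_force: [-5.0, 1.0, 4.1]
grip_width: 0.0002
```

```bash
python3 -m crank '[[[0,0,0],[0,0,0.2],0],[[0,0,0],[0,0,0.3],0],[[0,0,0],[0,0,0.3],0]]'
python3 - <<'E'
from h import *
to((-38,-12,0))
for c in ('wrist','scene'):
    im=cams.get_image(c);cv2.imwrite(f'pics/{c}9.png',im[:,:,::-1])
    print([(np.round(d['box'],1).tolist(),round(d['confidence'],2)) for d in finder.spot_in(c,'knob_centre')[:1]],[pr(c,W(P,[(x,-12,42)])).round(1).tolist() for x in (-20,-15)])
w=cv2.imread('pics/wrist9.png')[60:360,300:640]
cv2.imwrite('pics/w9c.png',cv2.resize(w,None,fx=1.9,fy=1.9))
E
```

```text
time: 10.15
tcp_pos: [0.5088, -0.0616, -0.0008]
tcp_rot: [0.701, 0.07, 0.707, -0.069]
ft_force: [-8.4, 1.6, 7.0]
grip_width: -0.0
(-38, -12, 0) turn [ 0.    -0.009 -0.   ] shift cm [-0.08  0.03 -0.07]
[([365.1, 260.4, 43.0, 63.2], 0.83)] [[[354.7, 259.4]], [[364.9, 259.4]]]
[([320.8, 210.8, 88.9, 42.2], 0.67)] [[[315.4, 197.4]], [[317.7, 197.1]]]
```

View pics/w9c.png

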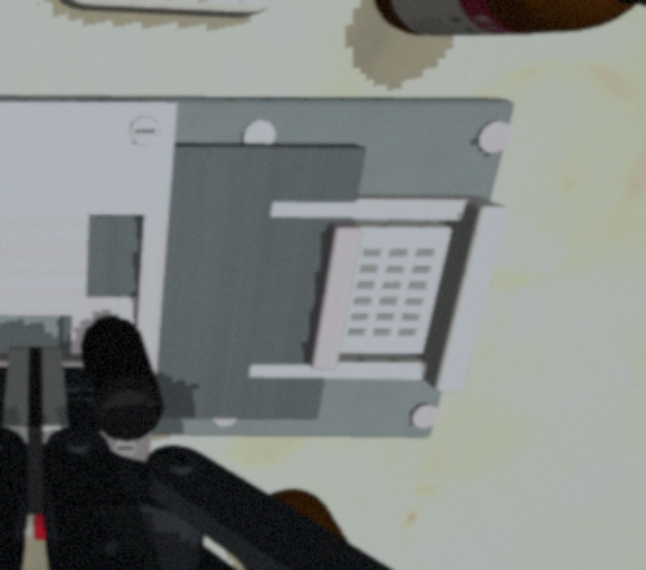

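The jaw is against its end stop: the TCP has stalled at 8 N and the knob is at the predicted corner position. The picture shows the cassette flat between jaw and stop. Next I back off and go round to the knob's -y side.

```bash
python3 -m crank '[[[0,0,0],[0,0,-0.6],0],[[0,0,0],[0,0,-1.2],0],[[0,0,0],[0,-0.8,-1.3],0],[[0,0,0],[0,-1.8,-1.3],0],[[0,0,0],[0,-2.8,-1.3],0],[[0,0,0],[0,-3.5,-1.3],0],[[0,0,0],[0,-3.5,-1.3],0]]'; python3 -c "
from h import *
to((-15,-46,-1))"
```

```text
time: 11.05
tcp_pos: [0.4894, -0.0948, -0.0007]
tcp_rot: [0.701, 0.071, 0.706, -0.07]
ft_force: [0.2, 0.2, -0.1]
grip_width: -0.0
(-15, -46, -1) turn [-0.002 -0.008 -0.   ] shift cm [0.   0.27 3.49]
```

```bash
python3 -m crank '[[[0,0,0],[0,0,0.8],0],[[0,0,0],[0,0,1.6],0],[[0,0,0],[0,0,2.4],0],[[0,0,0],[0,0,3.1],0],[[0,0,0],[0,0,3.5],0],[[0,0,0],[0,0,3.5],0]]'
python3 - <<'E'
from h import *
to((-15,-2,-1))
for c in ('wrist','scene'):
    im=cams.get_image(c);cv2.imwrite(f'pics/{c}10.png',im[:,:,::-1])
    print([(np.round(d['box'],1).tolist(),round(d['confidence'],2)) for d in finder.spot_in(c,'knob_centre')[:1]],[pr(c,W(P,[(-15,y,42)])).round(1).tolist() for y in (-12,0)])
E
```

```text
time: 11.65
tcp_pos: [0.5246, -0.1017, -0.001]
tcp_rot: [0.701, 0.07, 0.706, -0.07]
ft_force: [-0.4, -0.9, 0.1]
grip_width: -0.0002
(-15, -2, -1) turn [-0.001 -0.007 -0.   ] shift cm [-0.    4.65 -0.11]
[([314.9, 190.0, 44.4, 58.8], 0.79)] [[[320.0, 189.7]], [[320.0, 164.1]]]
[([319.2, 210.3, 88.4, 43.5], 0.46)] [[[317.7, 197.1]], [[316.2, 194.0]]]
```

```bash
python3 -m crank '[[[0,0,0],[0,0.6,-0.1],0],[[0,0,0],[0,1.0,-0.1],0],[[0,0,0],[0,1.3,-0.1],0],[[0,0,0],[0,1.6,-0.1],0],[[0,0,0],[0,1.9,-0.1],0],[[0,0,0],[0,2.2,-0.1],0],[[0,0,0],[0,2.4,-0.1],0]]'
python3 - <<'E'
from h import *
to((-15,-2,-1))
cams.get_image('wrist')
print([(np.round(d['box'],1).tolist(),round(d['confidence'],2)) for d in finder.spot_in('wrist','knob_centre')[:1]],[pr('wrist',W(P,[(-15,y,42)])).round(1).tolist() for y in (-12,0,18)])
E
```

```text
time: 12.55
tcp_pos: [0.5268, -0.0779, -0.0011]
tcp_rot: [0.7, 0.07, 0.707, -0.07]
ft_force: [-0.3, -1.4, -0.2]
grip_width: -0.0001
(-15, -2, -1) turn [-0.002 -0.009  0.001] shift cm [-0.01  2.27  0.14]
[([323.1, 226.1, 46.7, 59.3], 0.91)] [[[322.6, 237.3]], [[322.6, 214.2]], [[322.7, 177.3]]]
```

The knob is moving sideways (y≈-6) with 1.4 N of force. I keep pushing.

```bash
python3 -m crank '[[[0,0,0],[0,0.3,0.1],0],[[0,0,0],[0,0.6,0.1],0],[[0,0,0],[0,0.9,0.1],0],[[0,0,0],[0,1.2,0.1],0],[[0,0,0],[0,1.5,0.1],0],[[0,0,0],[0,1.8,0.1],0],[[0,0,0],[0,2.0,0.1],0],[[0,0,0],[0,2.2,0.1],0],[[0,0,0],[0,2.2,0.1],0]]'
python3 - <<'E'
from h import *
to((-15,-2,-1))
cams.get_image('wrist')
print([(np.round(d['box'],1).tolist(),round(d['confidence'],2)) for d in finder.spot_in('wrist','knob_centre')[:1]],[pr('wrist',W(P,[(-15,y,42)])).round(1).tolist() for y in (-12,0,18)])
E
```

```text
time: 13.55
tcp_pos: [0.5325, -0.0559, -0.0011]
tcp_rot: [0.701, 0.071, 0.707, -0.07]
ft_force: [-0.8, -0.2, -0.2]
grip_width: -0.0002
(-15, -2, -1) turn [-0.001 -0.008 -0.   ] shift cm [-0.01  0.    0.02]
[([318.2, 227.0, 47.6, 58.2], 0.87)] [[[319.1, 277.2]], [[319.0, 256.2]], [[319.0, 222.6]]]
```

```bash
python3 -m crank '[[[0,0,0],[0,0.2,0],0],[[0,0,0],[0,0.4,0],0],[[0,0,0],[0,0.4,0],0]]'
```

```text
time: 13.95
tcp_pos: [0.5337, -0.0534, -0.0008]
tcp_rot: [0.701, 0.07, 0.706, -0.071]
ft_force: [-1.9, -5.0, -0.0]
grip_width: -0.0001
```

```bash
python3 -m crank '[[[0,0,0],[0,0.2,0],0],[[0,0,0],[0,0.4,0],0],[[0,0,0],[0,0.4,0],0]]'
```

```text
time: 14.25
tcp_pos: [0.5338, -0.0531, -0.0007]
tcp_rot: [0.701, 0.068, 0.706, -0.074]
ft_force: [-2.8, -10.3, 1.8]
grip_width: -0.0002
```

The push has stalled at 10 N, so the knob is at the end of the short leg. I back away in -y, go up and clear, then check.

```bash
python3 -m crank '[[[0,0,0],[0,-0.6,0],0],[[0,0,0],[0,-1.5,0],0],[[0,0,0],[0,-2.5,0],0],[[0,0,0],[-2,-2.5,0],0],[[0,0,0],[-5,-2.5,0],0],[[0,0,0],[-9,-2.5,-2],0],[[0,0,0],[-12,-2.5,-6],0],[[0,0,0],[-13,-2.5,-10],0],[[0,0,0],[-14,-2.5,-13],0],[[0,0,0],[-14,-2.5,-13],0]]'
python3 - <<'E'
from h import *
for c in ('wrist','scene','top'):
    im=cams.get_image(c)
    cv2.imwrite(f'pics/{c}11.png',im[:,:,::-1])
    print(c,[(t,[(np.round(d['box'],1).tolist(),round(d['confidence'],2)) for d in finder.spot_in(c,t)[:2]]) for t in('knob_centre','cassette','stain_bottle_1')],pr(c,W(P,[(-15,18,42),(-15,18,60),(67.5,0,11)])).round(1).tolist())
a=cv2.imread('pics/wrist11.png')[0:260,200:640];b=cv2.imread('pics/scene11.png')[140:290,220:420]
cv2.imwrite('pics/f.png',np.hstack([cv2.resize(a,(440,260)),cv2.resize(b,(347,260))]))
E
```

```text
time: 15.25
tcp_pos: [0.399, -0.0499, 0.1416]
tcp_rot: [0.7, 0.068, 0.707, -0.074]
ft_force: [0.3, 0.3, 0.2]
grip_width: 0.0001
wrist [('knob_centre', [([473.8, 131.2, 38.5, 25.3], 0.9)]), ('cassette', [([545.5, 144.1, 37.8, 42.3], 0.71)]), ('stain_bottle_1', [([525.2, 244.1, 69.4, 53.8], 0.91), ([590.0, 42.5, 100.1, 43.9], 0.65)])] [[468.0, 132.0], [477.6, 135.6], [537.0, 145.2]]
scene [('knob_centre', [([309.6, 179.2, 33.7, 17.5], 0.33)]), ('cassette', []), ('stain_bottle_1', [([363.5, 217.5, 12.4, 37.4], 0.81), ([340.5, 172.7, 14.7, 29.4], 0.59)])] [[313.9, 189.6], [313.9, 182.3], [352.9, 200.6]]
top [('knob_centre', [([314.6, 194.9, 65.4, 86.5], 0.72)]), ('cassette', [([322.8, 169.2, 21.1, 12.0], 0.48), ([317.7, 198.8, 64.8, 91.5], 0.19)]), ('stain_bottle_1', [([285.1, 158.6, 9.9, 22.1], 0.54), ([365.4, 180.8, 13.5, 16.8], 0.5)])] [[308.6, 199.9], [308.5, 199.0], [324.7, 167.2]]
```

View pics/f.png

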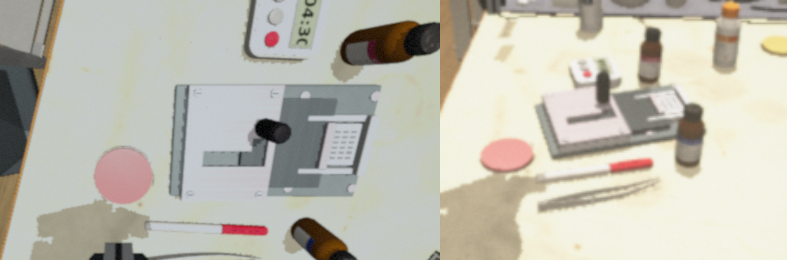

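The knob stands at the end of the short leg, at about (272,130) in the crop. The jaw is closed on the flat cassette, the bottles and other things look undisturbed, and the robot is clear.

```bash
python3 -c "
from bench import order;print(order.hand_in())"
```

```text
the job is handed in; nothing more can be done
None
```

The clamp is closed and locked, and I handed the job in at about 15.4 s; no verdict was reported. With shut fingers I pushed the knob along the long leg to the corner, where the push stalled at about 8 N along the slot (about 11 N in all). I then went round and pushed it sideways to the end of the short leg, where it stalled at about 10 N.

**Last checks:**
- **Knob:** the wrist camera shows it at the end of the short leg, within a few mm of where it should be. The scene and top cameras gave no usable knob reading at the end. I did not measure the knob's lift; in the pictures it looks down.
- **Cassette:** it lies flat between jaw and stop. Its position agrees within a few mm in the top view and is about 8 px off in the wrist view. The scene camera did not find it.
- **Surroundings:** both bottles read within about 2–3 px of where they were. The pen, tweezers, timer and petri dish look unmoved in the pictures, and the arm is clear of everything.

**Disagreements on the way:**
- **Tip height:** both cameras showed the real fingertips about 36 mm higher than the reported TCP. A gentle probe at the reported height met nothing, so I went lower to reach the knob.
- **Joint 6:** my first tool orientation ran this joint to its limit, so I turned the tool back by a quarter turn.

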